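Oiled hardware from the drip trays into the sorting box, order kept

ROBOT

A 6-joint arm with a two-finger parallel gripper is mounted at the origin on the work surface. World frame = base frame: x ahead of the robot, y to its left, z up, the work surface at z = 0. Lengths are in m, angles in rad, forces in N, time in s.
With the tool pointing down it reaches from about 0.225 to 0.725 m from the base axis. Payload 3.1 kg.
Tool frame: the origin (TCP) lies midway between the tips of the shut fingers; the grasp point (between the pads) lies ctrl.pinch_z behind it (ctrl.pinch_z is the distance from the TCP to the grasp point, in m); z points along the fingers, y is the line along which they close (so a half turn about z gives the same grasp; the last joint's range is limited). The gripper opens to 85 mm and grips with 20 to 120 N. Pads are 22 mm wide; open, the fingers measure 114 mm over their backs; the gripper's body (76 mm by 85 mm) begins 54 mm behind the grasp point. The pads swing forward as they close: fully open they stand 13 mm farther back than shut.
Start: joints at [1.091, 0.048, 0.099, 1.622, 0, 1.443], TCP at [0.181, 0.493, 0.231] pointing down, gripper open.
Joint ranges: [-2.91, 2.91], [-0.99, 1.94], [-1.21, 1.42], [-2.12, 2.29], [-1.49, 1.47], [-3.14, 3.14]. Speed limits (rad/s): [2.79, 2.79, 3.14, 3.14, 3.14, 3.14].

INTERFACE

Orientations are given as a rotation vector (axis times angle).
In Python, from station import ctrl gives the robot as it stands. The module is installed in compiled form; this text tells all that it offers.
- The arm moves only by the tool drive_tool, never from a script. Its argument "rows" is a list of rows, each a list of 7 numbers: the shift along the tool's x, y, z in mm, then the turn, a rotation vector about the tool's x, y, z in degrees, then the opening, from 0 (shut) to 1 (fully open). In form: [[dx, dy, dz, ax, ay, az, grip], ...]. A call has 1 to 8 rows; each row is the pose to reach, as a shift and turn from the pose commanded when the call began, along the tool's axes at that moment; what a row does not reach only later rows make up. A row lasts 1/10 s, in which the tool goes at most 50 mm and 8.59 degrees, less where a joint would pass 70% of its speed; a pose out of reach is approached as far as the arm can. A call with a gripper value outside its range is refused whole. The fingers move at their own pace and stop on an object; "grip_force" is the grip in N (left out, the last holds). Time passes only in rows, so rows that repeat a pose let the fingers close. It gives the time, the measured TCP pose, the force, the opening and the grip force at its end, in the units of the state.
- ctrl.get_obs(): the state, without advancing time (a new reading comes with each control period).
- ctrl.camera(name): name is "scene" or "top"; returns a dict with "img" (480x640x3 uint8, red, green, blue), "fx", "fy", "cx", "cy" (pixels), "D" ([k1, k2, p1, p2, k3] as OpenCV has them; the pictures are not rectified), "T" (4x4, takes a point from camera to world coordinates). Camera axes: x right, y down, z forward; pixel columns grow to the right and rows downward; lengths in m; the calibration is good to about 2 mm. A picture is of the moment at which its call begins. There is no depth.
- ctrl.finish_job(): hands the job in; it is judged then, once.
The state is a dict: "t": time; "qpos": joint angles; "joint_velocities": joint speeds; "joint_torque": joint torques, N m; "ee_pos": TCP position; "orientation": TCP orientation; "force": force on the tool from outside, world axes, zero at the start; "torque": the same for the moment, N m; "opening": finger opening in m; "grip_force": force on a finger pad.
Only numpy, scipy, OpenCV 4.12 (cv2) and the standard library are available. Lean on these libraries where they do the work, as an engineer would, in place of code of your own. Each camera call takes 0.05 s, during which the arm holds its last target. There are 200 camera calls.

TASK

The oiled padlock, hinge, sash lock and door stop have drained in the row of white enamel trays, where they lie in the order in which they go back on the doors. Move them into the four equal compartments of the plywood sorting box in that same left-to-right order, the piece from the leftmost tray into the leftmost compartment and so on; the wide compartment under the funnel gets none of them. Set each piece down gently, flat and the same way up as it lies now, close to the middle of its compartment, and leave the grease tin where it is.

Things in the scene. Friction and masses are not known exactly. Their poses are not given: they have to be found in the camera images.
- padlock: bright steel padlock lying flat, 60 mm long (y) with its shackle, about 0.24 kg. Body 40 mm wide (x), 36 mm long, 20 mm thick, its centre 12 mm from the origin towards -y; shackle (7 mm bar, 32 mm wide) towards +y. Origin: centre of the outline, at the underside; z up, x across, y along it. Grip the body across its 40 mm (closing along x)
- hinge: copper-finish cabinet hinge, folded shut and lying flat: 60 mm long (y), 34 mm wide (x), 10 mm thick, knuckle on the -x edge; about 0.07 kg. Origin: centre of the outline, at the underside; z up, x across, y along it. Grip it across its 34 mm (closing along x), fingertips almost on the floor
- sash_lock: blackened iron sash-window lock on its base plate, 60 mm long (y), 24 mm wide (x), 5 mm thick, about 0.17 kg; on its middle a housing 34 mm long, 24 mm wide, up to 16 mm, on top a lever with a knob towards +y, 33 mm high in all. Origin: centre of the outline, at the underside; z up, x across, y along it. Grip plate and housing across their 24 mm (closing along x)
- door_stop: hardwood wedge door stop lying on its sole: 75 mm long (y), 38 mm wide (x), 32 mm high at the -y end falling to 8 mm at the +y end; about 0.06 kg, balancing 7 mm from the origin towards -y. Origin: centre of the outline, at the underside; z up, x across, y along it. Grip it across its 38 mm (closing along x)
- tray_padlock: white enamel drip tray, fixed, 114 x 94 mm, 14 mm high, walls 2.5 mm, in which the padlock lies at the start; one of four alike, side by side in a row at 100 mm pitch on a plywood board. Origin: centre of its underside, 9 mm above the bench; inner floor 2.5 mm above that. z up, x across the row away from the robot, y along the row to the robot's left
- tray_hinge: white enamel drip tray, fixed, 114 x 94 mm, 14 mm high, walls 2.5 mm, in which the hinge lies at the start; one of four alike, side by side in a row at 100 mm pitch on a plywood board. Origin: centre of its underside, 9 mm above the bench; inner floor 2.5 mm above that. z up, x across the row away from the robot, y along the row to the robot's left
- tray_sash_lock: white enamel drip tray, fixed, 114 x 94 mm, 14 mm high, walls 2.5 mm, in which the sash lock lies at the start; one of four alike, side by side in a row at 100 mm pitch on a plywood board. Origin: centre of its underside, 9 mm above the bench; inner floor 2.5 mm above that. z up, x across the row away from the robot, y along the row to the robot's left
- tray_door_stop: white enamel drip tray, fixed, 114 x 94 mm, 14 mm high, walls 2.5 mm, in which the door stop lies at the start; one of four alike, side by side in a row at 100 mm pitch on a plywood board. Origin: centre of its underside, 9 mm above the bench; inner floor 2.5 mm above that. z up, x across the row away from the robot, y along the row to the robot's left
- sorting_box: fixed plywood box, 38 mm high, floor and walls 6 mm. Four equal compartments, 94 (y) x 118 mm (x) inside, centres at x = 0, y = +150 (leftmost for the robot), +50, -50, -150 mm; at +y a wide one with screws under a funnel (axis y = +288, 115 mm across, 215 mm high). Origin: on the bench under the middle of the four; z up, x away from the robot, y to its left
- grease_tin: flat round grease tin with its lid on, standing loose on the bench between the robot and the two rows; 72 mm across, 30 mm high. Origin: centre of its underside. To be left alone
There are look-alikes about, which are no part of the job. Several things have the shape of the padlock; the one meant has the colours described above. Of the things shaped like the hinge, the copper one is meant.

How it is judged:
At the end, for the whole second after the job is handed in: each piece rests, still and let go, in the compartment with the same place in the row from the left as its tray; origin within 15 mm of the compartment's centre along x and along y, underside on its floor (-3 to +4 mm), right way up within 7 degrees; grease tin upright, within 20 mm of its start (((y of any of tray_hinge, tray_sash_lock, tray_door_stop in the frame of tray_padlock below -0.25 m and y of padlock in the frame of sorting_box between 0.135 and 0.165 m) or (y of any of tray_hinge, tray_sash_lock, tray_door_stop in the frame of tray_padlock below -0.15 m and y of each of tray_hinge, tray_sash_lock, tray_door_stop in the frame of tray_padlock above -0.25 m and y of padlock in the frame of sorting_box between 0.035 and 0.065 m) or (y of any of tray_hinge, tray_sash_lock, tray_door_stop in the frame of tray_padlock above 0.15 m and y of each of tray_hinge, tray_sash_lock, tray_door_stop in the frame of tray_padlock below 0.25 m and y of padlock in the frame of sorting_box between -0.065 and -0.035 m) or (y of any of tray_hinge, tray_sash_lock, tray_door_stop in the frame of tray_padlock above 0.25 m and y of padlock in the frame of sorting_box between -0.165 and -0.135 m)) and x of padlock in the frame of sorting_box between -0.015 and 0.015 m and z of padlock in the frame of sorting_box between 0.003 and 0.01 m and angle between each of padlock, hinge, sash_lock, door_stop's own z axis and vertical below 0.12 rad and linear speed of each of padlock, hinge, sash_lock, door_stop below 0.02 m/s and angular speed of each of padlock, hinge, sash_lock, door_stop below 0.2 rad/s and ((y of any of tray_padlock, tray_sash_lock, tray_door_stop in the frame of tray_hinge below -0.25 m and y of hinge in the frame of sorting_box between 0.135 and 0.165 m) or (y of any of tray_padlock, tray_sash_lock, tray_door_stop in the frame of tray_hinge below -0.15 m and y of each of tray_padlock, tray_sash_lock, tray_door_stop in the frame of tray_hinge above -0.25 m and y of hinge in the frame of sorting_box between 0.035 and 0.065 m) or (y of any of tray_padlock, tray_sash_lock, tray_door_stop in the frame of tray_hinge above 0.15 m and y of each of tray_padlock, tray_sash_lock, tray_door_stop in the frame of tray_hinge below 0.25 m and y of hinge in the frame of sorting_box between -0.065 and -0.035 m) or (y of any of tray_padlock, tray_sash_lock, tray_door_stop in the frame of tray_hinge above 0.25 m and y of hinge in the frame of sorting_box between -0.165 and -0.135 m)) and x of hinge in the frame of sorting_box between -0.015 and 0.015 m and z of hinge in the frame of sorting_box between 0.003 and 0.01 m and ((y of any of tray_padlock, tray_hinge, tray_door_stop in the frame of tray_sash_lock below -0.25 m and y of sash_lock in the frame of sorting_box between 0.135 and 0.165 m) or (y of any of tray_padlock, tray_hinge, tray_door_stop in the frame of tray_sash_lock below -0.15 m and y of each of tray_padlock, tray_hinge, tray_door_stop in the frame of tray_sash_lock above -0.25 m and y of sash_lock in the frame of sorting_box between 0.035 and 0.065 m) or (y of any of tray_padlock, tray_hinge, tray_door_stop in the frame of tray_sash_lock above 0.15 m and y of each of tray_padlock, tray_hinge, tray_door_stop in the frame of tray_sash_lock below 0.25 m and y of sash_lock in the frame of sorting_box between -0.065 and -0.035 m) or (y of any of tray_padlock, tray_hinge, tray_door_stop in the frame of tray_sash_lock above 0.25 m and y of sash_lock in the frame of sorting_box between -0.165 and -0.135 m)) and x of sash_lock in the frame of sorting_box between -0.015 and 0.015 m and z of sash_lock in the frame of sorting_box between 0.003 and 0.01 m and ((y of any of tray_padlock, tray_hinge, tray_sash_lock in the frame of tray_door_stop below -0.25 m and y of door_stop in the frame of sorting_box between 0.135 and 0.165 m) or (y of any of tray_padlock, tray_hinge, tray_sash_lock in the frame of tray_door_stop below -0.15 m and y of each of tray_padlock, tray_hinge, tray_sash_lock in the frame of tray_door_stop above -0.25 m and y of door_stop in the frame of sorting_box between 0.035 and 0.065 m) or (y of any of tray_padlock, tray_hinge, tray_sash_lock in the frame of tray_door_stop above 0.15 m and y of each of tray_padlock, tray_hinge, tray_sash_lock in the frame of tray_door_stop below 0.25 m and y of door_stop in the frame of sorting_box between -0.065 and -0.035 m) or (y of any of tray_padlock, tray_hinge, tray_sash_lock in the frame of tray_door_stop above 0.25 m and y of door_stop in the frame of sorting_box between -0.165 and -0.135 m)) and x of door_stop in the frame of sorting_box between -0.015 and 0.015 m and z of door_stop in the frame of sorting_box between 0.003 and 0.01 m and distance of grease_tin from where it was at the start of the episode below 0.02 m and angle between grease_tin's own z axis and vertical below 0.15 rad); the robot touches nothing.
It fails at once if a piece is dropped: it falls free of the fingers at over 0.55 m/s (about 15 mm) ((linear speed of padlock above 0.55 m/s and contact force between padlock and the fingers below 0.05 N) or (linear speed of hinge above 0.55 m/s and contact force between hinge and the fingers below 0.05 N) or (linear speed of sash_lock above 0.55 m/s and contact force between sash_lock and the fingers below 0.05 N) or (linear speed of door_stop above 0.55 m/s and contact force between door_stop and the fingers below 0.05 N)).
It fails at once if a piece is banged down into the sorting box (contact force between any of padlock, hinge, sash_lock, door_stop and sorting_box above 60 N).
It fails at once if the grease tin is pushed aside or tipped (distance of grease_tin from where it was at the start of the episode above 0.02 m or angle between grease_tin's own z axis and vertical above 0.3 rad).
It also fails if it takes over 102 s, if anything falls off the work surface, if the arm or the gripper's body presses on something with over 40 N, if the wrist force passes 120 N, or if a joint passes its speed limit or range.

## Working session

There is one attempt and no reset: what is moved stays moved. The work goes in short steps, Python scripts to look and compute and a tool call to move; the robot and the scene stay as the last step left them, time stands still between calls to the robot, and variables do not carry over. Pictures are saved under pics/ and viewed, at most 14 in all, crops included, and the job is handed in when it is done.

Besides the shell and the picture viewer there is one more tool, called after "Request:" by a JSON object that holds its "method" and its "body". drive_tool: Moves the arm, as the interface text tells. Its arguments: {"type":"object","properties":{"rows":{"type":"array"},"grip_force":{"type":"number"}},"required":["rows"]}

```bash
mkdir -p pics; cat > h.py <<'E'
import numpy as np, cv2
from scipy.spatial.transform import Rotation as R
from station import ctrl
def snap(n,f):
    c=ctrl.camera(n); cv2.imwrite('pics/'+f+'.png',c['img'][:,:,::-1]); np.savez('pics/'+f+'.npz',**c); return c
def K(c): return np.array([[c['fx'],0,c['cx']],[0,c['fy'],c['cy']],[0,0,1.]])
def p2w(c,px,z):
    u=cv2.undistortPoints(np.array(px,float).reshape(-1,1,2),K(c),np.array(c['D'],float)).reshape(-1,2)
    T=np.array(c['T']); d=np.c_[u,np.ones(len(u))]@T[:3,:3].T; o=T[:3,3]
    return o+d*((z-o[2])/d[:,2])[:,None]
def w2p(c,P):
    Ti=np.linalg.inv(np.array(c['T'])); P=np.array(P,float).reshape(-1,3)
    return cv2.projectPoints(P,cv2.Rodrigues(Ti[:3,:3])[0],Ti[:3,3],K(c),np.array(c['D'],float))[0].reshape(-1,2)
E
python3 - <<'E'
from h import *
for n in('scene','top'):
    c=snap(n,n); print(n,c['fx'],np.round(c['T'],3).tolist(),c['D'])
o=ctrl.get_obs(); print(o, ctrl.pinch_z); print(R.from_rotvec(o['orientation']).as_matrix().round(3))
E
```

```text
scene 602.1346768801034 [[-0.481, 0.644, -0.595, 1.328], [0.876, 0.339, -0.342, 0.299], [-0.019, -0.686, -0.727, 0.971], [0.0, 0.0, 0.0, 1.0]] [-0.1150179  0.         0.         0.         0.       ]
top 467.3272995529952 [[-0.028, -0.993, 0.111, 0.47], [-1.0, 0.027, -0.007, -0.153], [0.004, -0.111, -0.994, 0.962], [0.0, 0.0, 0.0, 1.0]] [-0.07458064  0.          0.          0.          0.        ]
{'t': 0.1, 'qpos': array([1.09118330e+00, 4.86628641e-02, 9.77194995e-02, 1.62198649e+00,
       1.15680753e-05, 1.44302185e+00]), 'joint_velocities': array([ 0.00122701,  0.00037561,  0.00314707,  0.00167343, -0.00142574,
       -0.00025107]), 'joint_torque': array([ 2.62726193e-03, -3.39850831e+01,  3.20935857e+01,  1.58489705e-02,
       -7.44869135e-05, -4.28056993e-06]), 'ee_pos': array([0.18066412, 0.49234157, 0.23022384]), 'orientation': array([-0.54970663, -3.09246489,  0.00319188]), 'force': array([-0.18462138, -0.0703879 , -0.13258422]), 'torque': array([-0.01010007, -0.00322007, -0.02501182]), 'grip_force': 0.0, 'opening': 0.08518150565709542} 0.0187
[[-0.939  0.345 -0.001]
 [ 0.345  0.939 -0.002]
 [ 0.    -0.002 -1.   ]]
```

View pics/top.png

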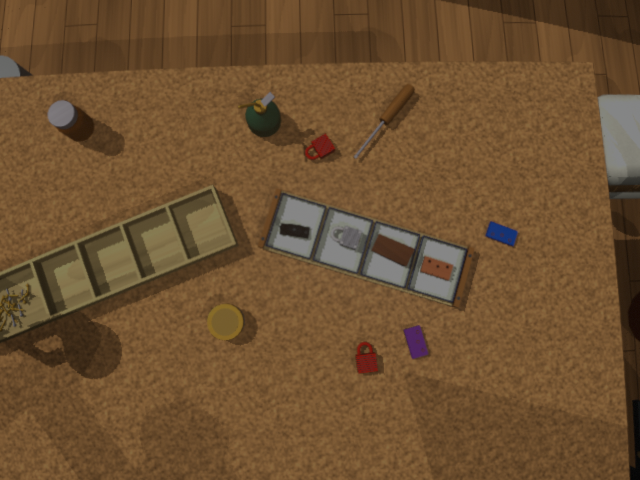

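View pics/scene.png

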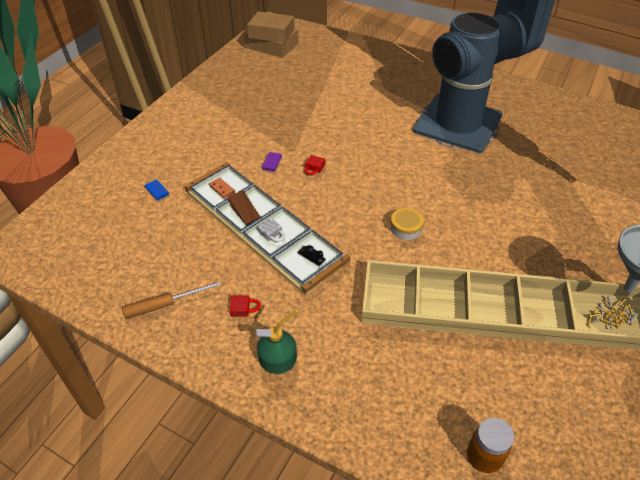

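The top view shows the trays from the left (+y) as sash lock (295,230), padlock (350,238), door stop (392,250) and hinge (437,267). The box compartments from the left are about (66,275), (112,258), (157,242) and (203,222), and the tin is at (226,322). I'll zoom in for accurate positions.

```bash
python3 - <<'E'
from h import *
t=cv2.imread('pics/top.png'); s=cv2.imread('pics/scene.png')
f=lambda a,k:cv2.convertScaleAbs(cv2.resize(a,None,fx=k,fy=k,interpolation=cv2.INTER_CUBIC),alpha=1.3)
cv2.imwrite('pics/tr.png',f(t[180:320,260:480],3.6)); cv2.imwrite('pics/bx.png',f(t[180:350,0:250],3.2))
E
```

```text
(no output)
```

View pics/tr.png

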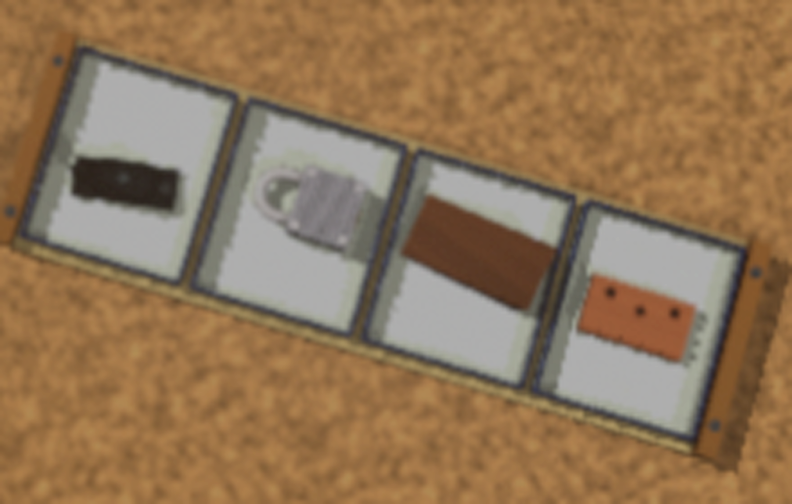

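View pics/bx.png

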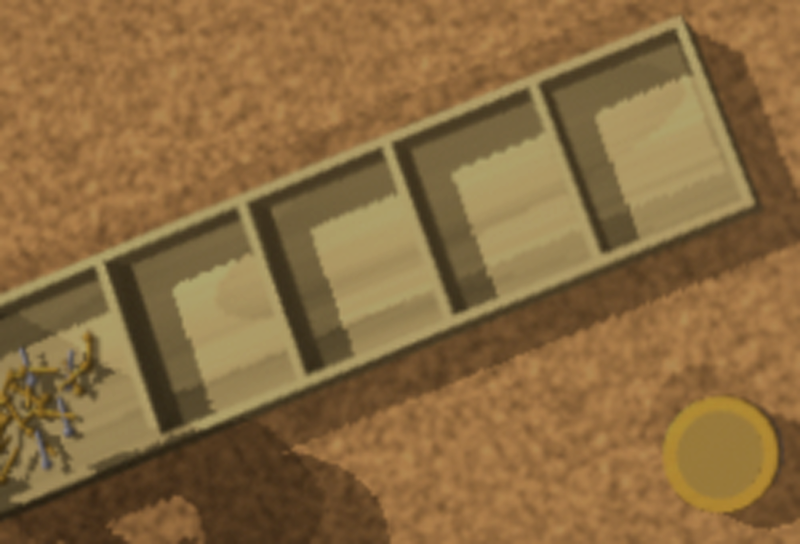

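The crops give tray-piece and box corners that I can pick. I'll fit planar poses to them with the known geometry.

```bash
cat > fit.py <<'E'
from h import *
from scipy.optimize import least_squares
c=dict(np.load('pics/top.npz'))
tr=lambda q:(np.array(q,float)+.5)/3.6-.5+[260,180]
bx=lambda q:(np.array(q,float)+.5)/3.2-.5+[0,180]
def fit(name,M,px,z0,yaw0):
    M=np.array(M,float)/1000; g=p2w(c,[px.mean(0)],z0)[0]
    def pos(p): 
        m=M.copy(); m[:,2]+=z0; cs,sn=np.cos(p[2]),np.sin(p[2])
        m[:,:2]=M[:,:2]@np.array([[cs,sn],[-sn,cs]])+p[:2]; return m
    r=least_squares(lambda p:(w2p(c,pos(p))-px).ravel(),[g[0],g[1],yaw0])
    print(name,r.x[:2].round(4),'yaw deg',np.degrees(r.x[2]).round(1),'res',np.abs(r.fun).max().round(2)); return r.x
B=fit('box',[[65,-203,38],[-65,-203,38],[65,-100,38],[65,0,38],[65,100,38],[65,200,38],[-59,-97,38],[-59,3,38],[-59,103,38],[-59,203,38]],
  bx([[683,18],[755,205],[535,85],[392,142],[245,205],[100,262],[605,255],[455,312],[305,375],[160,432]]),0,0.4)
for y in (.15,.05,-.05,-.15,.288): print('comp',y,(B[:2]+y*np.array([-np.sin(B[2]),np.cos(B[2])])).round(4))
F=.0115
fit('hinge',[[17,30,10],[17,-30,10],[-17,-30,10],[-17,30,10]],tr([[597,275],[695,305],[682,360],[578,330]]),F,-.3)
fit('stop',[[19,37.5,8],[-19,37.5,8],[19,-37.5,32],[-19,-37.5,32]],tr([[430,197],[402,252],[555,248],[530,310]]),F,-.3)
fit('stop rev',[[19,37.5,32],[-19,37.5,32],[19,-37.5,8],[-19,-37.5,8]],tr([[430,197],[402,252],[555,248],[530,310]]),F,-.3)
fit('padlock',[[20,6,20],[20,-30,20],[-20,-30,20],[-20,6,20]],tr([[312,167],[368,182],[350,247],[290,227]]),F,-.3)
fit('sash',[[12,30,5],[12,-30,5],[-12,-30,5],[-12,30,5]],tr([[72,157],[180,163],[176,212],[72,197]]),F,0)
fit('tray2',[[57,47,14],[57,-47,14],[-57,-47,14],[-57,47,14]],tr([[247,100],[408,150],[353,333],[193,287]]),.009,-.3)
print('tin',p2w(c,[bx([721,455])],.03))
E
python3 fit.py
python3 - <<'E'
from h import *
s=cv2.imread('pics/scene.png'); cv2.imwrite('pics/sc.png',cv2.convertScaleAbs(cv2.resize(s[155:295,180:355],None,fx=4.2,fy=4.2,interpolation=2),alpha=1.3))
E
```

```text
box [0.5668 0.209 ] yaw deg 21.0 res 2.99
comp 0.15 [0.5131 0.3491]
comp 0.05 [0.5489 0.2557]
comp -0.05 [0.5847 0.1623]
comp -0.15 [0.6205 0.069 ]
comp 0.288 [0.4636 0.4779]
hinge [ 0.5196 -0.4038] yaw deg -18.5 res 0.51
stop [ 0.5586 -0.3134] yaw deg -27.8 res 0.82
stop rev [ 0.5581 -0.3143] yaw deg -23.2 res 1.63
padlock [ 0.5903 -0.2202] yaw deg -19.1 res 1.34
sash [ 0.6048 -0.117 ] yaw deg -6.8 res 1.14
tray2 [ 0.5816 -0.2154] yaw deg -18.3 res 1.46
tin [[0.42390321 0.02396261 0.03      ]]
```

View pics/sc.png

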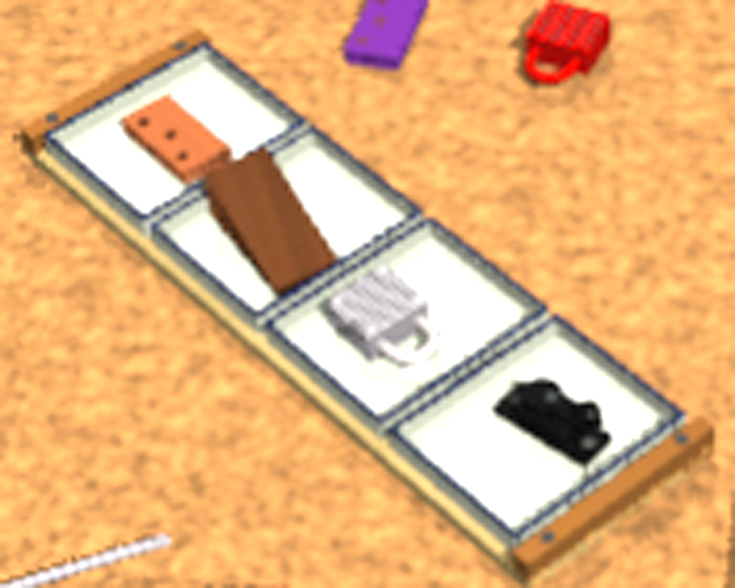

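The scene crop confirms that the door stop's thick end points to −y (towards the hinge), that the padlock shackle points to +y, and that the order is right. I'll check the box fit with an overlay.

```bash
cat > ov.py <<'E'
import sys
from h import *
from fit import B
def rect(x0,x1,y0,y1,z): return [[x0,y0,z],[x1,y0,z],[x1,y1,z],[x0,y1,z]]
cs,sn=np.cos(B[2]),np.sin(B[2])
W=lambda m:np.c_[(np.array(m)[:,:2]/1000)@np.array([[cs,sn],[-sn,cs]])+B[:2],np.array(m)[:,2]/1000]
out=[]
for n,(x0,y0,w,h) in {'top':(0,180,250,170),'scene':(340,240,300,110)}.items():
    c=dict(np.load(f'pics/{n}.npz')); k=800/w if n=='top' else 800/w
    im=cv2.resize(c['img'][y0:y0+h,x0:x0+w,::-1],None,fx=k,fy=k)
    for y in(150,50,-50,-150):
        for z in(38,6):
            q=((w2p(c,W(rect(-59,59,y-47,y+47,z)))-[x0,y0]+.5)*k).astype(int)
            cv2.polylines(im,[q],True,(0,0,255) if z==38 else (255,0,0),1)
    out.append(im[:300] if n=='scene' else im[:, :])
im=np.vstack(out); im=cv2.resize(im,None,fx=.7,fy=.7) ; print(im.shape); cv2.imwrite('pics/ov1.png',im)
E
python3 ov.py
```

```text
box [0.5668 0.209 ] yaw deg 21.0 res 2.99
comp 0.15 [0.5131 0.3491]
comp 0.05 [0.5489 0.2557]
comp -0.05 [0.5847 0.1623]
comp -0.15 [0.6205 0.069 ]
comp 0.288 [0.4636 0.4779]
hinge [ 0.5196 -0.4038] yaw deg -18.5 res 0.51
stop [ 0.5586 -0.3134] yaw deg -27.8 res 0.82
stop rev [ 0.5581 -0.3143] yaw deg -23.2 res 1.63
padlock [ 0.5903 -0.2202] yaw deg -19.1 res 1.34
sash [ 0.6048 -0.117 ] yaw deg -6.8 res 1.14
tray2 [ 0.5816 -0.2154] yaw deg -18.3 res 1.46
tin [[0.42390321 0.02396261 0.03      ]]
(586, 560, 3)
```

View pics/ov1.png

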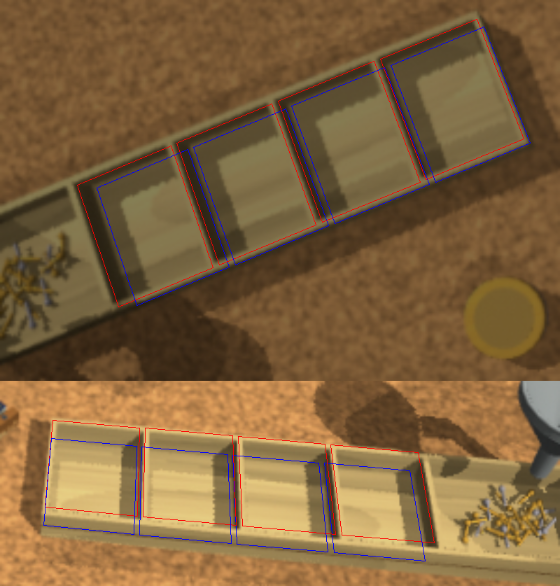

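The overlay agrees with both cameras to about 3 mm. Next is a helper that turns a target into tool-frame shifts.

```bash
cat > go.py <<'E'
# usage: go.py x y z closing_angle_deg  -> shift mm / turn deg in tool axes
import sys
from h import *
x,y,z,a=map(float,sys.argv[1:5]); o=ctrl.get_obs(); r=R.from_rotvec(o['orientation']); p=np.array(o['ee_pos'])
a=np.radians(a); Y=np.array([np.cos(a),np.sin(a),0]); Z=np.array([0,0,-1.]); g=R.from_matrix(np.c_[np.cross(Y,Z),Y,Z])
print('pos',p.round(4),'q',np.round(o['qpos'],2),'F',np.round(o['force'],1),'open',round(o['opening'],4),'grip',round(o['grip_force'],1),'t',o['t'])
print('shift mm',(r.inv().apply(np.array([x,y,z])-p)*1000).round(1),'turn deg',np.degrees((r.inv()*g).as_rotvec()).round(1))
E
python3 go.py .605 -.117 .11 -6.8
```

```text
pos [0.1807 0.4923 0.2302] q [1.09 0.05 0.1  1.62 0.   1.44] F [-0.2 -0.1 -0.1] open 0.0852 grip 0.0 t 0.1
shift mm [-608.4 -425.5  121. ] turn deg [-0.1  0.1 76.6]
```

Request:
{"method": "drive_tool", "body": {"rows": [[-40,-28,0,0,0,5,0.55],[-80,-56,0,0,0,10,0.55],[-120,-84,0,0,0,15,0.55],[-160,-112,10,0,0,20,0.55],[-200,-140,20,0,0,25,0.55],[-240,-168,30,0,0,30,0.55],[-280,-196,40,0,0,35,0.55],[-310,-215,50,0,0,40,0.55]], "grip_force": 40}}

```text
t: 0.9
ee_pos: [0.3987, 0.1816, 0.1805]
orientation: [1.582, 2.714, -0.001]
force: [-0.0, 1.1, 0.2]
opening: 0.0471
grip_force: 0.0
```

```bash
python3 go.py .605 -.117 .11 -6.8
```

```text
pos [0.3987 0.1816 0.1805] q [ 0.27 -0.18 -0.22  1.53 -0.    1.33] F [-0.   1.1  0.2] open 0.0471 grip 0.0 t 0.9
shift mm [-361.5   32.4   70.7] turn deg [-0.   0.  36.3]
```

Request:
{"method": "drive_tool", "body": {"rows": [[-45,4,0,0,0,5,0.55],[-90,8,0,0,0,10,0.55],[-135,12,10,0,0,15,0.55],[-180,16,20,0,0,20,0.55],[-225,20,35,0,0,25,0.55],[-270,25,50,0,0,30,0.55],[-320,30,60,0,0,35,0.55],[-361,32,71,0,0,36,0.55]]}}

```text
t: 1.7
ee_pos: [0.606, -0.115, 0.1089]
orientation: [-2.34, -2.096, 0.001]
force: [0.3, -0.0, -0.2]
opening: 0.0471
grip_force: 0.0
```

```bash
python3 - <<'E'
from h import *
snap('top','t2');s=snap('scene','s2')['img'][:,:,::-1]
t=cv2.imread('pics/t2.png')[170:290,240:400];s=s[140:290,200:400]
cv2.imwrite('pics/a2.png',np.hstack([cv2.resize(t,(400,300)),cv2.resize(s,(400,300))]))
E
python3 go.py .605 -.117 .0135 -6.8
```

```text
pos [ 0.6054 -0.1175  0.1056] q [-0.3   0.3   0.13  1.41 -0.    1.38] F [-0.8  0.5 -0.6] open 0.047 grip 0.0 t 1.8
shift mm [ 0.5  0.  92.1] turn deg [-0.3  0.1  0.3]
```

View pics/a2.png

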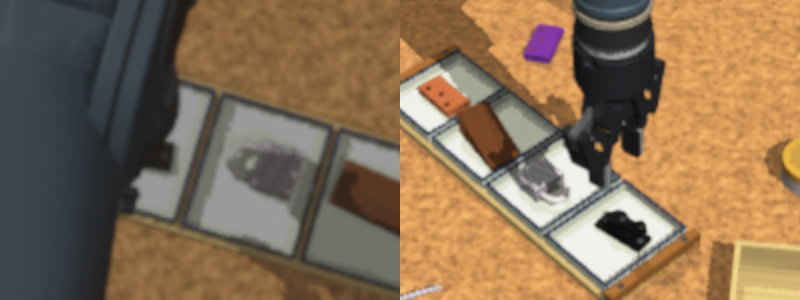

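The gripper hovers over the tray row (scene crop, about (600,150)). I'll go down in two stages.

Request:
{"method": "drive_tool", "body": {"rows": [[0,0,20,0,0,0,0.55],[0,0,40,0,0,0,0.55],[0,0,55,0,0,0,0.55],[0,0,68,0,0,0,0.55],[0,0,72,0,0,0,0.55],[0,0,72,0,0,0,0.55]]}}

```text
t: 2.4
ee_pos: [0.6046, -0.1125, 0.0376]
orientation: [-2.336, -2.099, 0.001]
force: [-0.3, -1.1, 0.4]
opening: 0.0469
grip_force: 0.0
```

```bash
python3 - <<'E'
from h import *
s=snap('scene','s3')['img'][:,:,::-1][180:280,260:360]
cv2.imwrite('pics/a3.png',cv2.resize(s,(500,500),interpolation=2))
E
python3 go.py .605 -.117 .0135 -6.8
```

```text
pos [ 0.6053 -0.1128  0.0386] q [-0.29  0.32  0.03  1.28  0.    1.38] F [-0.2 -0.5  0. ] open 0.0469 grip 0.0 t 2.45
shift mm [-4.2  0.1 25.1] turn deg [0.  0.  0.7]
```

View pics/a3.png

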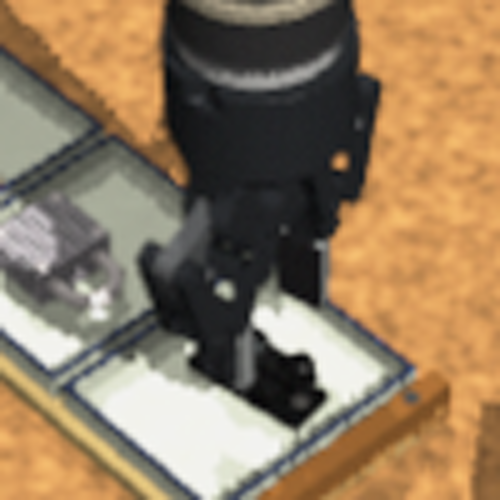

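```bash
python3 - <<'E'
from h import *
c=dict(np.load('pics/scene.npz'))
q=(np.array([[588,463],[609,438],[495,408]])+.5)/4.2-.5+[180,155]
w=p2w(c,q,.0135);print(w.round(4))
print('origin', (w[1]+w[2])[:2]/2)
for i in range(4): 
    o=ctrl.get_obs();print(o['ee_pos'].round(4))
for z in(.0385,): print(w2p(c,[o['ee_pos']])*1)
E
```

```text
[[ 0.6201 -0.0874  0.0135]
 [ 0.6008 -0.0859  0.0135]
 [ 0.6101 -0.146   0.0135]]
origin [ 0.60545381 -0.11592872]
[ 0.6053 -0.1128  0.0386]
[ 0.6053 -0.1128  0.0386]
[ 0.6053 -0.1128  0.0386]
[ 0.6053 -0.1128  0.0386]
[[312.1154097  247.85147503]]
```

Request:
{"method": "drive_tool", "body": {"rows": [[-2,0,10,0,0,0,0.55],[-2,0,18,0,0,0,0.55],[-2,0,22,0,0,0,0.55],[-2,0,22,0,0,0,0.55],[-2,0,22,0,0,0,0.0],[-2,0,22,0,0,0,0.0],[-2,0,22,0,0,0,0.0],[-2,0,22,0,0,0,0.0]], "grip_force": 50}}

```text
t: 3.25
ee_pos: [0.6055, -0.1151, 0.0169]
orientation: [2.337, 2.098, 0.001]
force: [-0.7, 0.4, 1.5]
opening: 0.0226
grip_force: 51.1
```

Request:
{"method": "drive_tool", "body": {"rows": [[0,0,0,0,0,0,0.0],[0,0,0,0,0,0,0.0],[0,0,-5,0,0,0,0.0],[0,0,-10,0,0,0,0.0],[0,0,-30,0,0,0,0.0],[0,0,-60,0,0,0,0.0],[0,0,-100,0,0,0,0.0],[0,0,-110,0,0,0,0.0]]}}

```text
t: 4.05
ee_pos: [0.6077, -0.1158, 0.1321]
orientation: [2.332, 2.094, 0.007]
force: [1.2, 0.6, -1.0]
opening: 0.0224
grip_force: 50.9
```

```bash
python3 go.py .5131 .3491 .13 21
```

```text
pos [ 0.6077 -0.1158  0.1321] q [-0.3   0.28  0.17  1.45  0.    1.38] F [ 1.2  0.6 -1. ] open 0.0224 grip 50.9 t 4.05
shift mm [ 4.521e+02 -1.439e+02  1.000e-01] turn deg [  0.5   0.2 -27.2]
```

Request:
{"method": "drive_tool", "body": {"rows": [[25,-8,0,0,0,-2,0],[70,-22,0,0,0,-5,0],[115,-37,0,0,0,-8,0],[160,-51,0,0,0,-11,0],[205,-65,0,0,0,-14,0],[250,-80,0,0,0,-17,0],[295,-94,0,0,0,-20,0],[340,-108,0,0,0,-23,0]]}}

```text
t: 4.85
ee_pos: [0.533, 0.2362, 0.1255]
orientation: [-1.869, -2.524, 0.001]
force: [0.5, 0.3, -2.0]
opening: 0.0226
grip_force: 50.9
```

```bash
python3 go.py .5131 .3491 .08 21
```

```text
pos [0.533  0.2362 0.1255] q [ 0.3   0.2   0.06  1.43 -0.    1.58] F [ 0.5  0.3 -2. ] open 0.0226 grip 50.9 t 4.85
shift mm [113.8  14.   45.5] turn deg [-0.1  0.  -4. ]
```

Request:
{"method": "drive_tool", "body": {"rows": [[45,5,0,0,0,-2,0],[85,10,0,0,0,-4,0],[113,14,10,0,0,-4,0],[113,14,25,0,0,-4,0],[113,14,40,0,0,-4,0],[113,14,45,0,0,-4,0],[113,14,45,0,0,-4,0],[113,14,45,0,0,-4,0]]}}

```text
t: 5.65
ee_pos: [0.5152, 0.3457, 0.0814]
orientation: [1.785, 2.585, -0.0]
force: [0.5, 0.3, -1.4]
opening: 0.0227
grip_force: 50.8
```

```bash
python3 - <<'E'
from h import *
s=snap('scene','s4')['img'][:,:,::-1][160:350,400:620]
t=snap('top','t4')['img'][:,:,::-1][200:350,0:150]
cv2.imwrite('pics/a4.png',np.hstack([cv2.resize(s,(440,380),interpolation=2),cv2.resize(t,(360,380))]))
E
python3 go.py .5131 .3491 .012 21
```

```text
pos [0.5157 0.3463 0.0824] q [ 0.48  0.31  0.1   1.36 -0.    1.69] F [ 0.5  0.4 -1.6] open 0.0223 grip 50.8 t 5.75
shift mm [ 3.5 -1.6 70.4] turn deg [ 0.1 -0.  -0.2]
```

View pics/a4.png

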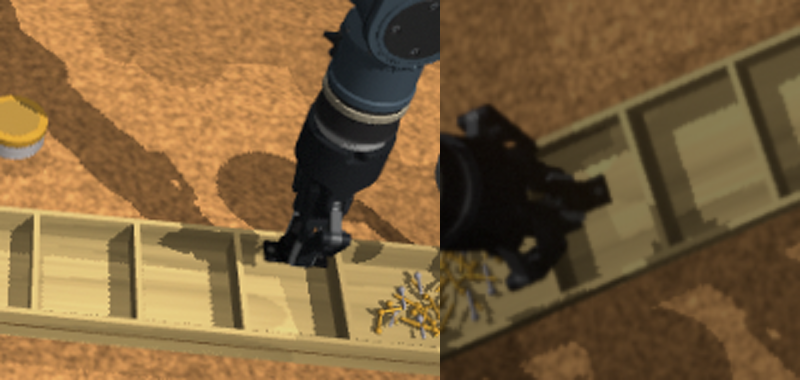

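The sash lock is held over the leftmost compartment (scene crop, about (300,255)), just beside the funnel. I'll lower it slowly.

Request:
{"method": "drive_tool", "body": {"rows": [[2,-1,15,0,0,0,0],[3,-1,30,0,0,0,0],[3,-1,45,0,0,0,0],[3,-1,55,0,0,0,0],[3,-1,60,0,0,0,0],[3,-1,62,0,0,0,0],[3,-1,64,0,0,0,0],[3,-1,64,0,0,0,0]]}}

```text
t: 6.55
ee_pos: [0.5131, 0.3495, 0.0177]
orientation: [1.783, 2.586, 0.001]
force: [-0.2, -0.8, -1.0]
opening: 0.0223
grip_force: 50.9
```

Request:
{"method": "drive_tool", "body": {"rows": [[0,0,1,0,0,0,0],[0,0,2,0,0,0,0],[0,0,2,0,0,0,0]]}}

```text
t: 6.85
ee_pos: [0.5129, 0.3493, 0.0155]
orientation: [1.783, 2.586, 0.001]
force: [-0.1, 0.1, -0.8]
opening: 0.0226
grip_force: 50.9
```

Request:
{"method": "drive_tool", "body": {"rows": [[0,0,1,0,0,0,0],[0,0,2,0,0,0,0],[0,0,2,0,0,0,0]]}}

```text
t: 7.15
ee_pos: [0.5126, 0.3492, 0.013]
orientation: [-1.783, -2.586, 0.001]
force: [0.7, 0.2, -2.0]
opening: 0.0227
grip_force: 50.9
```

Request:
{"method": "drive_tool", "body": {"rows": [[0,0,1,0,0,0,0],[0,0,2,0,0,0,0],[0,0,2,0,0,0,0]]}}

```text
t: 7.45
ee_pos: [0.5128, 0.3493, 0.0114]
orientation: [1.783, 2.587, 0.0]
force: [-0.4, -0.0, -0.7]
opening: 0.0228
grip_force: 50.9
```

Request:
{"method": "drive_tool", "body": {"rows": [[0,0,1,0,0,0,0],[0,0,1,0,0,0,0]]}}

```text
t: 7.65
ee_pos: [0.5129, 0.3493, 0.0114]
orientation: [1.783, 2.586, 0.001]
force: [-2.3, -1.0, 4.3]
opening: 0.0222
grip_force: 51.5
```

Request:
{"method": "drive_tool", "body": {"rows": [[0,0,1,0,0,0,0],[0,0,1,0,0,0,0]]}}

```text
t: 7.85
ee_pos: [0.5129, 0.3493, 0.0114]
orientation: [1.783, 2.586, 0.001]
force: [-3.1, -2.4, 8.3]
opening: 0.0226
grip_force: 52.0
```

Contact came at z = 0.0114, exactly 5.5 mm below the pick height. I'll release and rise.

Request:
{"method": "drive_tool", "body": {"rows": [[0,0,-1,0,0,0,0.55],[0,0,-1,0,0,0,0.55],[0,0,-1,0,0,0,0.55],[0,0,-10,0,0,0,0.55],[0,0,-30,0,0,0,0.55],[0,0,-60,0,0,0,0.6],[0,0,-90,0,0,0,0.65],[0,0,-120,0,0,0,0.65]]}}

```text
t: 8.65
ee_pos: [0.5127, 0.3492, 0.1308]
orientation: [1.783, 2.587, 0.0]
force: [1.0, -0.8, -0.2]
opening: 0.0557
grip_force: 0.0
```

```bash
python3 go.py .5864 -.2315 .11 -19.1
```

```text
pos [0.5127 0.3492 0.1308] q [0.49 0.3  0.18 1.46 0.   1.7 ] F [ 1.  -0.8 -0.2] open 0.0557 grip 0.0 t 8.65
shift mm [-569.  -137.8   20.8] turn deg [ 0.  -0.  39.9]
```

Request:
{"method": "drive_tool", "body": {"rows": [[-40,-10,0,0,0,3,0.65],[-85,-20,0,0,0,6,0.65],[-130,-31,0,0,0,10,0.65],[-175,-42,0,0,0,14,0.65],[-220,-53,0,0,0,18,0.65],[-265,-64,0,0,0,22,0.65],[-310,-75,0,0,0,26,0.65],[-355,-86,0,0,0,29,0.65]]}}

```text
t: 9.45
ee_pos: [0.5589, -0.015, 0.13]
orientation: [2.376, 2.054, 0.001]
force: [0.9, 0.2, -0.2]
opening: 0.0554
grip_force: 0.0
```

```bash
python3 go.py .5864 -.2315 .07 -19.1;  python3 - <<'E'
from h import *
s=snap('scene','s5')['img'][:,:,::-1][240:340,490:640]
t=snap('top','t5')['img'][:,:,::-1][220:320,20:140]
cv2.imwrite('pics/a5.png',np.hstack([cv2.resize(s,(420,280),interpolation=2),cv2.resize(t,(336,280))]))
E
```

```text
pos [ 0.5589 -0.015   0.13  ] q [-0.15  0.14 -0.01  1.43  0.    1.57] F [ 0.9  0.2 -0.2] open 0.0554 grip 0.0 t 9.45
shift mm [-210.3   58.4   60.1] turn deg [ 0.1 -0.  10.8]
```

View pics/a5.png

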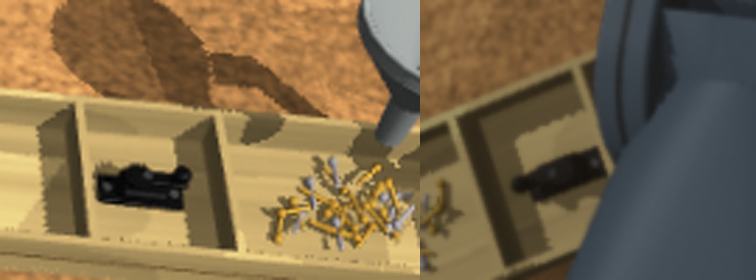

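The sash lock lies flat near the middle of the leftmost compartment (left crop, about (142,190)). Now the padlock.

Request:
{"method": "drive_tool", "body": {"rows": [[-45,12,0,0,0,3,0.65],[-90,24,5,0,0,6,0.65],[-135,37,15,0,0,8,0.65],[-175,49,30,0,0,10,0.65],[-210,58,45,0,0,11,0.65],[-210,58,60,0,0,11,0.65],[-210,58,60,0,0,11,0.65],[-210,58,60,0,0,11,0.65]]}}

```text
t: 10.35
ee_pos: [0.5861, -0.2276, 0.0691]
orientation: [-2.557, -1.822, 0.0]
force: [0.0, 0.3, 0.6]
opening: 0.0555
grip_force: 0.0
```

```bash
python3 go.py .5864 -.2315 .014 -19.1;  python3 - <<'E'
from h import *
s=snap('scene','s6')['img'][:,:,::-1][160:280,220:340]
cv2.imwrite('pics/a6.png',cv2.resize(s,(540,540),interpolation=2))
E
```

```text
pos [ 0.5861 -0.2276  0.0691] q [-0.48  0.34  0.11  1.34  0.    1.43] F [0.  0.3 0.6] open 0.0555 grip 0.0 t 10.35
shift mm [-3.6  1.7 55.1] turn deg [-0.1 -0.   0. ]
```

View pics/a6.png

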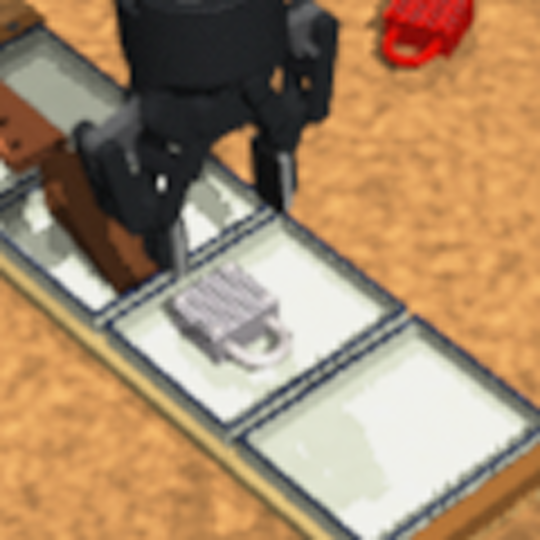

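```bash
python3 - <<'E'
from h import *
c=dict(np.load('pics/scene.npz'))
f=lambda q:(np.array(q)+.5)/4.2-.5+[180,155]
print(p2w(c,f([[378,307]]),.0315),p2w(c,f([[177,138]]),.0215))
print(p2w(c,f([[207,172],[268,150]]),.0435),p2w(c,f([[275,291],[335,265]]),.0195))
E
```

```text
[[ 0.59149953 -0.2250799   0.0315    ]] [[ 0.52458723 -0.39838988  0.0215    ]]
[[ 0.55810575 -0.35234158  0.0435    ]
 [ 0.52828622 -0.33261485  0.0435    ]] [[ 0.59741381 -0.28588061  0.0195    ]
 [ 0.56641802 -0.26806135  0.0195    ]]
```

Request:
{"method": "drive_tool", "body": {"rows": [[0,3,15,0,0,0,0.65],[0,3,30,0,0,0,0.65],[0,3,44,0,0,0,0.65],[0,3,52,0,0,0,0.65],[0,3,54,0,0,0,0.65],[0,3,54,0,0,0,0.65]]}}

```text
t: 11.0
ee_pos: [0.5886, -0.2299, 0.0144]
orientation: [-2.559, -1.82, 0.001]
force: [-0.1, 0.2, 1.2]
opening: 0.0552
grip_force: 0.0
```

Request:
{"method": "drive_tool", "body": {"rows": [[0,0,0,0,0,0,0.0],[0,0,0,0,0,0,0.0],[0,0,0,0,0,0,0.0],[0,0,0,0,0,0,0.0],[0,0,0,0,0,0,0.0]], "grip_force": 60}}

```text
t: 11.5
ee_pos: [0.5899, -0.2306, 0.0164]
orientation: [2.559, 1.82, 0.001]
force: [-0.2, -0.2, 3.5]
opening: 0.0385
grip_force: 64.4
```

Request:
{"method": "drive_tool", "body": {"rows": [[0,0,-3,0,0,0,0.0],[0,0,-8,0,0,0,0.0],[0,0,-20,0,0,0,0.0],[0,0,-40,0,0,0,0.0],[0,0,-65,0,0,0,0.0],[0,0,-90,0,0,0,0.0],[0,0,-110,0,0,0,0.0],[0,0,-115,0,0,0,0.0]]}}

```text
t: 12.3
ee_pos: [0.591, -0.2311, 0.1345]
orientation: [2.555, 1.818, 0.005]
force: [0.0, 1.2, -2.1]
opening: 0.0383
grip_force: 63.8
```

```bash
python3 - <<'E'
from h import *
a=np.radians(21);b=np.array([.5489,.2557])-.012*np.array([-np.sin(a),np.cos(a)]);print(b)
E
python3 go.py .5532 .2445 .13 21
```

```text
[0.55320042 0.24449703]
pos [ 0.591  -0.2311  0.1345] q [-0.48  0.33  0.23  1.46  0.    1.43] F [ 0.   1.2 -2.1] open 0.0383 grip 63.8 t 12.3
shift mm [ 436.8 -191.7    3. ] turn deg [  0.3   0.2 -40.2]
```

Request:
{"method": "drive_tool", "body": {"rows": [[25,-11,0,0,0,-3,0],[65,-29,0,0,0,-7,0],[105,-46,0,0,0,-11,0],[145,-64,0,0,0,-15,0],[185,-81,0,0,0,-19,0],[225,-99,0,0,0,-23,0],[265,-116,0,0,0,-27,0],[305,-134,0,0,0,-31,0]]}}

```text
t: 13.1
ee_pos: [0.5617, 0.1036, 0.1294]
orientation: [-1.976, -2.441, 0.001]
force: [0.6, 0.8, -3.8]
opening: 0.0383
grip_force: 63.7
```

```bash
python3 go.py .5532 .2445 .05 21
```

```text
pos [0.5617 0.1036 0.1294] q [ 0.06  0.17  0.03  1.43 -0.    1.43] F [ 0.6  0.8 -3.8] open 0.0383 grip 63.7 t 13.1
shift mm [139.6  21.   79.4] turn deg [-0.1 -0.  -9. ]
```

Request:
{"method": "drive_tool", "body": {"rows": [[45,7,0,0,0,-3,0],[90,14,0,0,0,-6,0],[125,19,5,0,0,-8,0],[139,21,20,0,0,-9,0],[139,21,40,0,0,-9,0],[139,21,60,0,0,-9,0],[139,21,75,0,0,-9,0],[139,21,79,0,0,-9,0]]}}

```text
t: 13.9
ee_pos: [0.5523, 0.241, 0.0476]
orientation: [-1.782, -2.583, 0.008]
force: [-0.5, -0.4, -2.3]
opening: 0.0387
grip_force: 63.7
```

```bash
python3 go.py .5532 .2445 .0135 21
```

```text
pos [0.5523 0.241  0.0476] q [ 0.3   0.29  0.01  1.29 -0.    1.51] F [-0.5 -0.4 -2.3] open 0.0387 grip 63.7 t 13.9
shift mm [ 3.   2.3 34.1] turn deg [-0.4 -0.  -0.2]
```

Request:
{"method": "drive_tool", "body": {"rows": [[2,1,12,0,0,0,0],[3,2,22,0,0,0,0],[3,2,28,0,0,0,0],[3,2,31,0,0,0,0],[3,2,33,0,0,0,0],[3,2,34,0,0,0,0],[3,2,35,0,0,0,0],[3,2,35,0,0,0,0]]}}

```text
t: 14.7
ee_pos: [0.5557, 0.2458, 0.0166]
orientation: [1.783, 2.586, 0.001]
force: [0.2, -0.3, -2.9]
opening: 0.0383
grip_force: 63.8
```

Request:
{"method": "drive_tool", "body": {"rows": [[0,0,1,0,0,0,0],[0,0,1,0,0,0,0]]}}

```text
t: 14.9
ee_pos: [0.5556, 0.2458, 0.0154]
orientation: [1.783, 2.587, 0.0]
force: [0.2, -0.3, -2.4]
opening: 0.0385
grip_force: 63.8
```

Request:
{"method": "drive_tool", "body": {"rows": [[-2,-1,1,0,0,0,0],[-2,-2,2,0,0,0,0],[-2,-2,3,0,0,0,0],[-2,-2,3,0,0,0,0]]}}

```text
t: 15.3
ee_pos: [0.5541, 0.2431, 0.012]
orientation: [-1.783, -2.586, 0.001]
force: [0.3, 1.3, -2.0]
opening: 0.0388
grip_force: 63.8
```

Request:
{"method": "drive_tool", "body": {"rows": [[0,0,1,0,0,0,0],[0,0,1,0,0,0,0]]}}

```text
t: 15.5
ee_pos: [0.5543, 0.2432, 0.0112]
orientation: [-1.783, -2.587, 0.0]
force: [-0.3, -0.2, -2.2]
opening: 0.0382
grip_force: 63.8
```

Request:
{"method": "drive_tool", "body": {"rows": [[0,0,1,0,0,0,0],[0,0,1,0,0,0,0]]}}

```text
t: 15.7
ee_pos: [0.5544, 0.2432, 0.0109]
orientation: [1.783, 2.587, 0.0]
force: [-1.8, 0.7, 0.7]
opening: 0.0385
grip_force: 64.0
```

Request:
{"method": "drive_tool", "body": {"rows": [[0,0,0.7,0,0,0,0],[0,0,0.7,0,0,0,0]]}}

```text
t: 15.9
ee_pos: [0.5545, 0.2432, 0.0109]
orientation: [1.783, 2.586, 0.001]
force: [-2.6, -1.1, 5.9]
opening: 0.0383
grip_force: 64.6
```

Request:
{"method": "drive_tool", "body": {"rows": [[0,0,-1,0,0,0,0.65],[0,0,-1,0,0,0,0.65],[0,0,-1,0,0,0,0.65],[0,0,-10,0,0,0,0.65],[0,0,-30,0,0,0,0.65],[0,0,-60,0,0,0,0.65],[0,0,-90,0,0,0,0.62],[0,0,-120,0,0,0,0.62]]}}

```text
t: 16.7
ee_pos: [0.5544, 0.2432, 0.1313]
orientation: [1.783, 2.586, 0.001]
force: [-0.1, -0.0, -0.1]
opening: 0.0529
grip_force: 0.0
```

```bash
python3 go.py .557 -.318 .11 -28.5
```

```text
pos [0.5544 0.2432 0.1313] q [0.3  0.26 0.13 1.45 0.   1.51] F [-0.1 -0.  -0.1] open 0.0529 grip 0.0 t 16.7
shift mm [-525.4 -197.2   21.2] turn deg [ 0.  -0.  49.3]
```

Request:
{"method": "drive_tool", "body": {"rows": [[-30,-11,0,0,0,3,0.62],[-70,-26,0,0,0,7,0.62],[-115,-43,0,0,0,12,0.62],[-160,-60,0,0,0,17,0.62],[-205,-77,0,0,0,22,0.62],[-250,-94,0,0,0,27,0.62],[-295,-111,0,0,0,32,0.62],[-340,-128,0,0,0,36,0.62]]}}

```text
t: 17.5
ee_pos: [0.5558, -0.1221, 0.1305]
orientation: [2.497, 1.904, 0.002]
force: [0.7, 0.1, -0.5]
opening: 0.0531
grip_force: 0.0
```

```bash
python3 go.py .557 -.318 .08 -28.5
```

```text
pos [ 0.5558 -0.1221  0.1305] q [-0.33  0.16  0.02  1.43  0.    1.5 ] F [ 0.7  0.1 -0.5] open 0.0531 grip 0.0 t 17.5
shift mm [-188.6   52.9   50.6] turn deg [ 0.1 -0.  13.2]
```

Request:
{"method": "drive_tool", "body": {"rows": [[-40,11,0,0,0,3,0.62],[-85,24,5,0,0,6,0.62],[-130,36,15,0,0,9,0.62],[-170,48,25,0,0,12,0.62],[-188,53,40,0,0,13,0.62],[-188,53,50,0,0,13,0.62],[-188,53,50,0,0,13,0.62],[-188,53,50,0,0,13,0.62]]}}

```text
t: 18.3
ee_pos: [0.5577, -0.3136, 0.0794]
orientation: [-2.692, -1.616, 0.0]
force: [0.0, -0.0, 0.5]
opening: 0.053
grip_force: 0.0
```

```bash
python3 go.py .557 -.318 .016 -28.5;  python3 - <<'E'
from h import *
s=snap('scene','s7')['img'][:,:,::-1]
cv2.imwrite('pics/a7.png',np.hstack([cv2.resize(s[140:260,190:310],(400,400),interpolation=2),cv2.resize(s[240:340,440:540],(400,400),interpolation=2)]))
E
```

```text
pos [ 0.5577 -0.3136  0.0794] q [-0.62  0.37  0.16  1.37  0.    1.44] F [ 0.  -0.   0.5] open 0.053 grip 0.0 t 18.3
shift mm [-4.3  1.6 63.4] turn deg [-0.1 -0.   0.5]
```

View pics/a7.png

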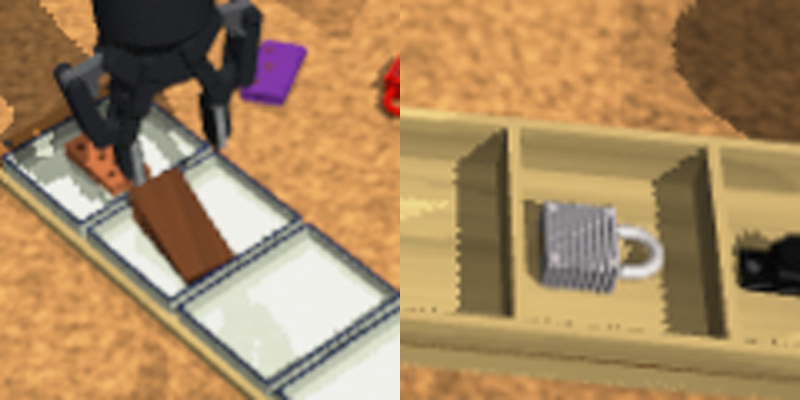

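The padlock sits centred in compartment 2 and the gripper is over the door stop. I'll go down and grip.

Request:
{"method": "drive_tool", "body": {"rows": [[-2,1,15,0,0,0,0.62],[-3,1,30,0,0,0,0.62],[-3,1,45,0,0,0,0.62],[-3,1,57,0,0,0,0.62],[-3,1,63,0,0,0,0.62],[-3,1,64,0,0,0,0.62],[-3,1,64,0,0,0,0.62]]}}

```text
t: 19.05
ee_pos: [0.5571, -0.3186, 0.0154]
orientation: [-2.695, -1.614, 0.0]
force: [-0.8, 0.8, -0.1]
opening: 0.0533
grip_force: 0.0
```

Request:
{"method": "drive_tool", "body": {"rows": [[0,0,0,0,0,0,0.0],[0,0,0,0,0,0,0.0],[0,0,0,0,0,0,0.0],[0,0,0,0,0,0,0.0],[0,0,0,0,0,0,0.0]], "grip_force": 35}}

```text
t: 19.55
ee_pos: [0.5579, -0.3191, 0.0168]
orientation: [2.693, 1.613, 0.001]
force: [1.0, -0.1, 4.2]
opening: 0.0372
grip_force: 36.6
```

Request:
{"method": "drive_tool", "body": {"rows": [[0,0,-3,0,0,0,0.0],[0,0,-8,0,0,0,0.0],[0,0,-20,0,0,0,0.0],[0,0,-40,0,0,0,0.0],[0,0,-65,0,0,0,0.0],[0,0,-90,0,0,0,0.0],[0,0,-110,0,0,0,0.0],[0,0,-115,0,0,0,0.0]]}}

```text
t: 20.35
ee_pos: [0.5588, -0.3197, 0.135]
orientation: [2.69, 1.611, 0.004]
force: [0.8, 0.4, -0.7]
opening: 0.0369
grip_force: 36.1
```

```bash
python3 go.py .5872 .156 .13 21
```

```text
pos [ 0.5588 -0.3197  0.135 ] q [-0.62  0.35  0.26  1.47 -0.    1.44] F [ 0.8  0.4 -0.7] open 0.0369 grip 36.1 t 20.35
shift mm [ 432.8 -199.4    3.3] turn deg [  0.3   0.2 -49.2]
```

Request:
{"method": "drive_tool", "body": {"rows": [[25,-11,0,0,0,-3,0],[65,-30,0,0,0,-8,0],[105,-48,0,0,0,-13,0],[145,-67,0,0,0,-18,0],[185,-85,0,0,0,-23,0],[225,-104,0,0,0,-28,0],[265,-122,0,0,0,-33,0],[305,-141,0,0,0,-38,0]]}}

```text
t: 21.15
ee_pos: [0.5761, 0.0187, 0.1298]
orientation: [-2.018, -2.407, 0.001]
force: [1.0, -0.3, -0.9]
opening: 0.0373
grip_force: 36.0
```

```bash
python3 go.py .5872 .156 .05 21
```

```text
pos [0.5761 0.0187 0.1298] q [-0.08  0.18  0.05  1.43 -0.    1.31] F [ 1.  -0.3 -0.9] open 0.0373 grip 36.0 t 21.15
shift mm [133.3  34.9  79.8] turn deg [ -0.1  -0.  -11. ]
```

Request:
{"method": "drive_tool", "body": {"rows": [[45,11,0,0,0,-4,0],[90,23,0,0,0,-8,0],[120,31,5,0,0,-10,0],[133,35,20,0,0,-11,0],[133,35,40,0,0,-11,0],[133,35,60,0,0,-11,0],[133,35,75,0,0,-11,0],[133,35,79,0,0,-11,0]]}}

```text
t: 21.95
ee_pos: [0.5861, 0.1529, 0.0479]
orientation: [-1.782, -2.582, 0.007]
force: [1.0, -0.0, -1.4]
opening: 0.0374
grip_force: 36.0
```

Request:
{"method": "drive_tool", "body": {"rows": [[0,0,0,0,0,0,0]]}}

```text
t: 22.05
ee_pos: [0.5875, 0.1532, 0.0502]
orientation: [-1.783, -2.584, 0.003]
force: [-0.3, -0.2, -1.2]
opening: 0.0372
grip_force: 36.0
```

```bash
python3 go.py .5872 .156 .0125 21
```

```text
pos [0.5875 0.1532 0.0502] q [ 0.14  0.3   0.02  1.3  -0.    1.35] F [-0.3 -0.2 -1.2] open 0.0372 grip 36.0 t 22.05
shift mm [ 2.7  0.8 37.7] turn deg [-0.2 -0.  -0.2]
```

Request:
{"method": "drive_tool", "body": {"rows": [[2,0,12,0,0,0,0],[2,0,24,0,0,0,0],[2,0,31,0,0,0,0],[2,0,35,0,0,0,0],[2,0,37,0,0,0,0],[2,0,38,0,0,0,0],[2,0,38,0,0,0,0]]}}

```text
t: 22.75
ee_pos: [0.588, 0.1558, 0.0138]
orientation: [1.783, 2.586, 0.0]
force: [-0.4, -0.0, -0.4]
opening: 0.0374
grip_force: 36.0
```

Request:
{"method": "drive_tool", "body": {"rows": [[0,0,1,0,0,0,0],[0,0,1,0,0,0,0]]}}

```text
t: 22.95
ee_pos: [0.5881, 0.1558, 0.0129]
orientation: [1.783, 2.586, 0.001]
force: [0.3, 0.9, -1.3]
opening: 0.0373
grip_force: 36.0
```

Request:
{"method": "drive_tool", "body": {"rows": [[0,0,1,0,0,0,0],[0,0,1.5,0,0,0,0],[0,0,1.5,0,0,0,0]]}}

```text
t: 23.25
ee_pos: [0.5879, 0.1558, 0.0113]
orientation: [1.783, 2.586, 0.0]
force: [-0.0, 0.3, 0.9]
opening: 0.0372
grip_force: 36.1
```

Request:
{"method": "drive_tool", "body": {"rows": [[0,0,0.7,0,0,0,0],[0,0,0.7,0,0,0,0]]}}

```text
t: 23.45
ee_pos: [0.5879, 0.1558, 0.0113]
orientation: [1.783, 2.586, 0.0]
force: [-2.3, -0.3, 4.2]
opening: 0.0373
grip_force: 36.6
```

Request:
{"method": "drive_tool", "body": {"rows": [[0,0,-1,0,0,0,0.65],[0,0,-1,0,0,0,0.65],[0,0,-1,0,0,0,0.65],[0,0,-10,0,0,0,0.65],[0,0,-30,0,0,0,0.65],[0,0,-60,0,0,0,0.6],[0,0,-90,0,0,0,0.6],[0,0,-120,0,0,0,0.6]]}}

```text
t: 24.25
ee_pos: [0.5878, 0.1558, 0.1321]
orientation: [1.783, 2.586, 0.0]
force: [-0.6, 0.7, 0.5]
opening: 0.0511
grip_force: 0.0
```

```bash
python3 go.py .522 -.401 .11 -18.5
```

```text
pos [0.5878 0.1558 0.1321] q [ 0.15  0.26  0.14  1.45 -0.    1.36] F [-0.6  0.7  0.5] open 0.0511 grip 0.0 t 24.25
shift mm [-496.9 -259.6   22. ] turn deg [ 0.  -0.  39.3]
```

Request:
{"method": "drive_tool", "body": {"rows": [[-30,-16,0,0,0,2,0.6],[-68,-36,0,0,0,5,0.6],[-108,-56,0,0,0,8,0.6],[-148,-77,0,0,0,12,0.6],[-188,-98,0,0,0,16,0.6],[-228,-119,0,0,0,20,0.6],[-268,-140,0,0,0,24,0.6],[-308,-161,0,0,0,28,0.6]]}}

```text
t: 25.05
ee_pos: [0.5467, -0.1912, 0.1312]
orientation: [2.358, 2.074, 0.001]
force: [1.3, -0.3, -0.0]
opening: 0.0509
grip_force: 0.0
```

```bash
python3 go.py .522 -.401 .07 -18.5
```

```text
pos [ 0.5467 -0.1912  0.1312] q [-0.45  0.19  0.05  1.43  0.    1.25] F [ 1.3 -0.3 -0. ] open 0.0509 grip 0.0 t 25.05
shift mm [-211.2    2.2   61.3] turn deg [ 0.1  0.  11.2]
```

Request:
{"method": "drive_tool", "body": {"rows": [[-45,0,0,0,0,3,0.6],[-90,1,5,0,0,6,0.6],[-135,1,15,0,0,8,0.6],[-180,2,30,0,0,10,0.6],[-212,2,45,0,0,11,0.6],[-212,2,60,0,0,11,0.6],[-212,2,61,0,0,11,0.6],[-212,2,61,0,0,11,0.6]]}}

```text
t: 25.85
ee_pos: [0.5224, -0.3986, 0.0691]
orientation: [-2.542, -1.843, -0.0]
force: [0.8, -0.2, -0.5]
opening: 0.0514
grip_force: 0.0
```

Request:
{"method": "drive_tool", "body": {"rows": [[-3,0,20,0,0,0,0.6],[-3,0,35,0,0,0,0.6],[-3,0,40,0,0,0,0.6],[-3,0,40,0,0,0,0.6]]}}

```text
t: 26.25
ee_pos: [0.5212, -0.4012, 0.0283]
orientation: [-2.541, -1.843, 0.001]
force: [-0.4, 0.5, -0.1]
opening: 0.0514
grip_force: 0.0
```

```bash
python3 go.py .522 -.401 .012 -18.5;  python3 - <<'E'
from h import *
s=snap('scene','s8')['img'][:,:,::-1]
cv2.imwrite('pics/a8.png',np.hstack([cv2.resize(s[130:230,180:280],(400,400),interpolation=2),cv2.resize(s[250:340,380:470],(400,400),interpolation=2)]))
E
```

```text
pos [ 0.5212 -0.4012  0.0283] q [-0.76  0.44  0.16  1.29  0.    1.13] F [-0.4  0.5 -0.1] open 0.0514 grip 0.0 t 26.25
shift mm [ 0.4  0.8 16.3] turn deg [-0.1 -0.1  0.4]
```

View pics/a8.png

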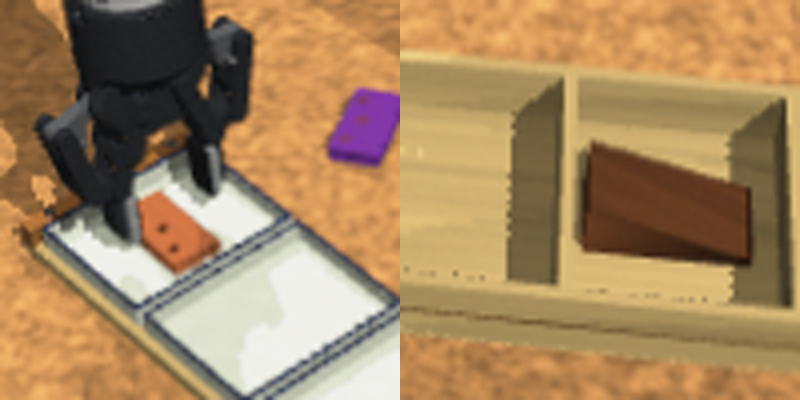

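The door stop lies flat in compartment 3, and the fingers straddle the hinge (left crop, about (165,220)). I'll go down almost to the floor and grip.

Request:
{"method": "drive_tool", "body": {"rows": [[0,0,8,0,0,0,0.6],[0,0,13,0,0,0,0.6],[0,0,16,0,0,0,0.6],[0,0,17,0,0,0,0.6],[0,0,17,0,0,0,0.6]]}}

```text
t: 26.8
ee_pos: [0.5214, -0.4027, 0.0121]
orientation: [-2.544, -1.843, 0.0]
force: [0.0, -0.7, 0.8]
opening: 0.0511
grip_force: 0.0
```

Request:
{"method": "drive_tool", "body": {"rows": [[0,0,0,0,0,0,0.0],[0,0,0,0,0,0,0.0],[0,0,0,0,0,0,0.0],[0,0,0,0,0,0,0.0],[0,0,0,0,0,0,0.0]], "grip_force": 40}}

```text
t: 27.3
ee_pos: [0.5219, -0.4032, 0.013]
orientation: [2.543, 1.842, 0.0]
force: [0.8, -0.2, 2.0]
opening: 0.0321
grip_force: 39.7
```

Request:
{"method": "drive_tool", "body": {"rows": [[0,0,-2,0,0,0,0.0],[0,0,-6,0,0,0,0.0],[0,0,-15,0,0,0,0.0],[0,0,-35,0,0,0,0.0],[0,0,-60,0,0,0,0.0],[0,0,-85,0,0,0,0.0],[0,0,-110,0,0,0,0.0],[0,0,-118,0,0,0,0.0]]}}

```text
t: 28.1
ee_pos: [0.523, -0.4041, 0.135]
orientation: [2.539, 1.839, 0.002]
force: [0.7, 0.1, 0.6]
opening: 0.0325
grip_force: 39.6
```

```bash
python3 go.py .6205 .069 .13 21
```

```text
pos [ 0.523  -0.4041  0.135 ] q [-0.76  0.4   0.32  1.48 -0.    1.13] F [0.7 0.1 0.6] open 0.0325 grip 39.6 t 28.1
shift mm [480.  -54.9   3.3] turn deg [  0.3   0.3 -39.2]
```

Request:
{"method": "drive_tool", "body": {"rows": [[25,-3,0,0,0,-2,0],[65,-8,0,0,0,-5,0],[105,-12,0,0,0,-8,0],[148,-17,0,0,0,-12,0],[192,-22,0,0,0,-16,0],[236,-27,0,0,0,-20,0],[280,-32,0,0,0,-24,0],[325,-37,0,0,0,-28,0]]}}

```text
t: 28.9
ee_pos: [0.5874, -0.0807, 0.1298]
orientation: [-2.019, -2.406, 0.001]
force: [0.1, -0.6, -1.0]
opening: 0.0327
grip_force: 39.6
```

```bash
python3 go.py .6205 .069 .05 21
```

```text
pos [ 0.5874 -0.0807  0.1298] q [-0.25  0.23  0.09  1.44 -0.    1.15] F [ 0.1 -0.6 -1. ] open 0.0327 grip 39.6 t 28.9
shift mm [141.6  58.6  79.8] turn deg [ -0.  -0. -11.]
```

Request:
{"method": "drive_tool", "body": {"rows": [[40,17,0,0,0,-4,0],[80,33,0,0,0,-7,0],[120,50,5,0,0,-10,0],[141,58,20,0,0,-11,0],[141,58,40,0,0,-11,0],[141,58,60,0,0,-11,0],[141,58,75,0,0,-11,0],[141,58,78,0,0,-11,0]]}}

```text
t: 29.7
ee_pos: [0.6184, 0.0664, 0.049]
orientation: [-1.78, -2.583, 0.005]
force: [-0.8, 0.5, -0.4]
opening: 0.0326
grip_force: 39.6
```

Request:
{"method": "drive_tool", "body": {"rows": [[0,0,0,0,0,0,0],[0,0,0,0,0,0,0]]}}

```text
t: 29.9
ee_pos: [0.6215, 0.0661, 0.0535]
orientation: [1.783, 2.585, 0.002]
force: [0.2, 0.0, 0.6]
opening: 0.0321
grip_force: 39.6
```

```bash
python3 go.py .6205 .069 .0095 21
```

```text
pos [0.6215 0.0661 0.0535] q [-0.    0.34  0.07  1.31  0.    1.21] F [0.2 0.  0.6] open 0.0321 grip 39.6 t 29.9
shift mm [ 3.1  0.1 44. ] turn deg [ 0.1  0.  -0.2]
```

Request:
{"method": "drive_tool", "body": {"rows": [[2,0,15,0,0,0,0],[2,0,28,0,0,0,0],[2,0,36,0,0,0,0],[2,0,40,0,0,0,0],[2,0,42,0,0,0,0],[2,0,43,0,0,0,0],[2,0,43,0,0,0,0]]}}

```text
t: 30.6
ee_pos: [0.6203, 0.0683, 0.0097]
orientation: [1.783, 2.586, 0.001]
force: [0.1, -0.2, 0.3]
opening: 0.0325
grip_force: 39.6
```

Request:
{"method": "drive_tool", "body": {"rows": [[0,0,1,0,0,0,0],[0,0,1,0,0,0,0]]}}

```text
t: 30.8
ee_pos: [0.6203, 0.0682, 0.0088]
orientation: [1.783, 2.586, 0.001]
force: [0.8, -0.1, -0.3]
opening: 0.0322
grip_force: 39.6
```

Request:
{"method": "drive_tool", "body": {"rows": [[0,0,1,0,0,0,0],[0,0,1.3,0,0,0,0],[0,0,1.3,0,0,0,0]]}}

```text
t: 31.1
ee_pos: [0.6203, 0.0683, 0.0075]
orientation: [1.783, 2.586, 0.0]
force: [1.1, -0.4, 1.0]
opening: 0.0326
grip_force: 39.8
```

Request:
{"method": "drive_tool", "body": {"rows": [[0,0,0.7,0,0,0,0],[0,0,0.7,0,0,0,0]]}}

```text
t: 31.3
ee_pos: [0.6203, 0.0683, 0.0074]
orientation: [1.783, 2.586, 0.001]
force: [-1.2, -0.6, 4.6]
opening: 0.0324
grip_force: 39.9
```

Contact. I'll release, rise and back away for a final look.

Request:
{"method": "drive_tool", "body": {"rows": [[0,0,-1,0,0,0,0.6],[0,0,-1,0,0,0,0.6],[0,0,-1,0,0,0,0.6],[0,0,-10,0,0,0,0.6],[0,0,-30,0,0,0,0.6],[0,0,-60,0,0,0,0.6],[0,0,-95,0,0,0,0.6],[0,0,-130,0,0,0,0.6]]}}

```text
t: 32.1
ee_pos: [0.6197, 0.0683, 0.1378]
orientation: [-1.783, -2.586, 0.0]
force: [0.5, -0.8, 0.3]
opening: 0.0508
grip_force: 0.0
```

Request:
{"method": "drive_tool", "body": {"rows": [[-40,0,0,0,0,0,0.6],[-80,-10,0,0,0,0,0.6],[-120,-20,0,0,0,0,0.6],[-160,-30,0,0,0,0,0.6],[-200,-40,0,0,0,0,0.6],[-240,-50,0,0,0,0,0.6],[-260,-60,0,0,0,0,0.6],[-260,-60,0,0,0,0,0.6]]}}

```text
t: 32.9
ee_pos: [0.656, -0.2002, 0.1365]
orientation: [1.789, 2.581, -0.002]
force: [-0.2, 0.3, -0.2]
opening: 0.0512
grip_force: 0.0
```

```bash
sed -e "s#pics/{n}.npz#pics/f{n}.npz#" -e "s#ov1#ov2#" -e "s/(38,6)/(6,)/" -e "s#^out=\[\]#out=[];snap('top','ftop');snap('scene','fscene')#" ov.py > ov2.py; python3 ov2.py | tail -1; python3 go.py 0 0 0 0 | head -1
```

```text
(586, 560, 3)
pos [ 0.6564 -0.1964  0.1366] q [-0.39  0.47  0.42  1.52  0.    0.82] F [-0.5  0.1  0.7] open 0.0512 grip 0.0 t 33.0
```

View pics/ov2.png

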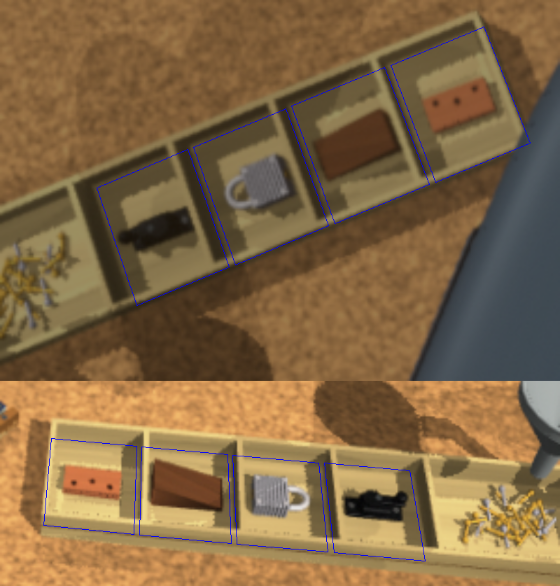

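All four pieces lie flat near the middle of their compartments in both views, in the order sash lock, padlock, door stop, hinge from the left. The tin was untouched.

```bash
python3 -c "
from station import ctrl
print(ctrl.finish_job())"
```

```text
the job is handed in; nothing more can be done
None
```

The job is handed in: from the left, the sash lock, padlock, door stop and hinge lie flat near the middle of the four equal compartments, the grease tin was left alone, and no verdict was returned.

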